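Brush out a steel canister and hang the brush back

TASK

Clean the inside of the tall steel canister before it is packed: lift the bottle brush up off its hook, push it down inside the canister to the bottom, draw it up to the mouth, and push it down to the bottom a second time. Then hang the brush back by its guard on the empty hook and let go. Leave the canister standing where it is, and do not disturb the scraper, the squat tin or the tape roll.

Things in the scene. Friction and masses are not known exactly. Their poses are not given: they have to be found in the camera images.
- brush: Rigid round bottle brush hanging head down, 195 mm long, 90 g. Origin: centre of the head's lower end; z runs along the brush to the handle. White bristle head dia 40 mm, z 0-60; steel stem dia 10, z 60-130; grey plastic guard disc dia 44, z 130-135; round grey plastic handle dia 24, z 135-195. It hangs by the guard's underside, loose on the two prongs of a hook.
- brush_guard (a point): Centre of the underside of the brush's guard disc (z = 130 mm on the brush). Hanging, it is at a hook's point, give or take 15 mm along the prongs.
- brush_grip (a point): Point on the axis of the brush's handle at which to grip it (z = 165 mm on the brush: 30 mm above the top of the guard, 30 mm below the top of the handle).
- scraper: Bystander. Scraper hanging on the other hook, with the same guard and handle as the brush but a flat steel blade 45 mm wide, 60 mm long and 3 mm thick instead of bristles. Origin at the middle of the blade's lower edge, z up to the handle.
- rack: Fixed open steel frame with two double hooks, 130 mm apart, pointing along its -x from a crossbar (top 182 mm high). Hook: two 8 mm round prongs, 20 mm gap between, level tops 180 mm high, level to 75 mm out from the crossbar axis; ends turn up 16 mm higher, reaching 87 mm out. Guards must be lifted over the ends. Origin on the table below the crossbar's middle, y along the crossbar.
- hook_left (a point): The hook at the rack's +y: point midway between its two prongs, at the height of their level tops, 50 mm out from the crossbar axis. A guard's underside rests here.
- hook_right (a point): The same point of the hook at the rack's -y. The brush hangs on one of the two hooks at the start and the scraper on the other.
- canister: Tall open steel canister, standing loose, 110 mm high, round: 84 mm outer diameter, narrowing between 82 and 94 mm height to a neck of 72 mm outer diameter and 66 mm clear opening. Walls 3 mm, inner floor 5 mm above the table. Mass about 350 g. Origin at the centre of its underside, z up.
- canister_mouth (a point): Centre of the canister's mouth, in the plane of its rim, 110 mm above the origin.
- tin: Bystander. Squat open steel tin, 90 mm diameter, 55 mm high, loose. Origin at the centre of its underside.
- tape: Bystander. Roll of brown packing tape lying flat, 96 mm diameter, 48 mm high, with an open cardboard core, loose. Origin at the centre of its underside.

How it is judged:
By the outcome, as a careful person would: the job done as asked, in the order asked, and still so for the second after the job is handed in, with the robot touching nothing.
It also fails if it takes over 67 s, if anything falls off the work surface, if the arm or the gripper's body presses on something with over 40 N, if the wrist force passes 120 N, or if a joint passes its speed limit or range.

ROBOT

A 7-joint arm with a two-finger parallel gripper is mounted at the origin on the work surface. World frame = base frame: x ahead of the robot, y to its left, z up, the work surface at z = 0. Lengths are in m, angles in rad, forces in N, time in s.
With the tool pointing down it reaches from about 0.35 to 0.9 m from the base axis. Payload 7.2 kg.
Tool frame: the origin (TCP) lies midway between the tips of the shut fingers; the grasp point (between the pads) lies 19 mm behind it; z points along the fingers, y is the line along which they close (so a half turn about z gives the same grasp; the last joint's range is limited). The gripper opens to 85 mm and grips with 20 to 120 N. Pads are 22 mm wide; open, the fingers measure 114 mm over their backs; the gripper's body (76 mm by 85 mm) begins 54 mm behind the grasp point. The pads swing forward as they close: fully open they stand 13 mm farther back than shut.
Start: joints at [-1.269, 0.411, -0.013, 1.596, 0.006, 1.134, -0.082], TCP at [0.226, 0.583, 0.231] pointing down, gripper open.
Joint ranges: [-2.95, 2.95], [-0.29, 1.99], [-1.47, 1.44], [0.14, 2.54], [-1.03, 4.17], [0.13, 1.85], [-2.86, 2.86]. Speed limits (rad/s): [2.39, 2.39, 3.01, 3.01, 3.14, 3.14, 3.14].

INTERFACE

Orientations are given as [roll, pitch, yaw] about the fixed x, y, z axes, in that order (R = Rz(yaw) Ry(pitch) Rx(roll)).
In Python, from station import ctrl, viewer, job gives the robot as it stands.
- The arm moves only by the shell command python3 -m inch 'ROWS' [OPENING] [FORCE]. ROWS is JSON, a list that holds one entry, the list of rows, each a list of 6 numbers: the shift along the tool's x, y, z in m, then the turn, a rotation vector about the tool's x, y, z in rad. A call has 1 to 5 rows; each row is the pose to reach, as a shift and turn from the pose commanded when the call began, along the tool's axes at that moment; what a row does not reach only later rows make up. A row lasts 1/8 s, in which the tool goes at most 62.5 mm and 10.7 degrees, less where a joint would pass 70% of its speed; a pose out of reach is approached as far as the arm can. A call with a gripper value outside its range is refused whole. OPENING is the closure, from -1 (fully open) to 1 (shut), set as the call begins (- or left out, the last holds). The fingers move at their own pace and stop on an object; FORCE is the grip in N (left out, the last holds). Time passes only in rows, so rows that repeat a pose let the fingers close. It gives the time, the measured TCP pose, the force, the opening and the grip force at its end, in the units of the state.
- ctrl.get_obs(): the state, without advancing time (a new reading comes with each control period).
- viewer.grab_frame(name): name is "side" or "top"; returns (picture, depth): 420x560x3 uint8, blue, green, red; 420x560 float32, m along the optical axis (not along the pixel's ray), 0 where there is no reading.
- viewer.camera_model(name): a dict with "vertical_fov" (degrees; the focal length in pixels is half the picture's height over the tangent of half this angle, whatever the lens; pixels are square), "cx", "cy" (the principal point, pixels), "distortion" ([k1, k2, p1, p2, k3] as OpenCV has them; the pictures are not rectified), "R" (3x3) and "t" (3): a world point X has camera coordinates R X + t. Camera axes: x right, y down, z forward; pixel columns grow to the right and rows downward; lengths in m; the calibration is good to about 2 mm. A picture is of the moment at which its call begins. camera_model takes no time and is no camera call.
- job.hand_in(): hands the job in; it is judged then, once.
Trained networks look in the newest picture that a camera, given by its name, has taken for a name from the list of things; names that differ only in an ending like _2 or _b are one class to them, and where a whole thing is asked for, a point or a joint stands for the part that bears it (a point fixed in the world has none). Each returns a list of dicts, best first, with "confidence" (0 to 1); they miss things now and then, are a little off and sometimes report something else, mostly with a low value. They report only what shows in the picture. A call takes as long as a camera call.
- viewer.search_frame(label, camera): "at" ([column, row] as shares, 0 to 1, of the picture: columns of its width, rows of its height, amid what is visible of it).
The state is a dict: "t": time; "qpos": joint angles; "joint_velocities": joint speeds; "tau": joint torques, N m; "position": TCP position; "eef_rot": TCP orientation; "force": force on the tool from outside, world axes, zero at the start; "ft_torque": the same for the moment, N m; "opening": finger opening in m; "gripper_force": force on a finger pad.
Only numpy, scipy, OpenCV 4.12 (cv2) and the standard library are available. Lean on these libraries where they do the work, as an engineer would, in place of code of your own. Each camera call takes 0.05 s, during which the arm holds its last target. There are 200 camera calls.

## Working session

There is one attempt and no reset: what is moved stays moved. The work goes in short steps, Python scripts to look and compute and a shell command to move; the robot and the scene stay as the last step left them, time stands still between calls to the robot, and variables do not carry over. Pictures are saved under pics/ and viewed, at most 13 in all, crops included, and the job is handed in when it is done.

```bash
mkdir -p pics; ls
cat > h.py <<'E'
import numpy as np, cv2
from station import ctrl, viewer, job
def K(n):
    m=viewer.camera_model(n); f=210/np.tan(np.radians(m["vertical_fov"])/2)
    return np.array([[f,0,m["cx"]],[0,f,m["cy"]],[0,0,1]]),np.array(m["distortion"]),np.array(m["R"]),np.array(m["t"])
def ray(n,uv):
    k,d,R,t=K(n); p=cv2.undistortPoints(np.array([[uv]],float),k,d)[0,0]
    return -R.T@t, R.T@np.array([p[0],p[1],1])
def atdepth(n,uv,z):
    c,r=ray(n,uv); return c+r*z
def atz(n,uv,z):
    c,r=ray(n,uv); return c+r*(z-c[2])/r[2]
def proj(n,X):
    k,d,R,t=K(n); return cv2.projectPoints(np.array(X,float).reshape(-1,1,3),cv2.Rodrigues(R)[0],t,k,d)[0][:,0]
def cloud(n,depth):
    k,d,R,t=K(n); v,u=np.mgrid[0:420,0:560]
    p=cv2.undistortPoints(np.stack([u,v],-1).reshape(-1,1,2).astype(float),k,d)[:,0]
    z=depth.reshape(-1,1); P=(np.hstack([p,np.ones_like(z)])*z-t)@R
    P[z[:,0]==0]=np.nan
    return P.reshape(420,560,3)
E
python3 - <<'E'
from h import *
o=ctrl.get_obs(); print(o)
for n in("side","top"):
    a,d=viewer.grab_frame(n); cv2.imwrite(f"pics/{n}0.png",a); np.save(f"{n}0.npy",d); cv2.imwrite(f"pics/{n}0raw.png",a)
    k,_,R,t=K(n); print(n,-R.T@t,k[0,0])
    P=cloud(n,d)
    for l in["brush","scraper","brush_guard","brush_grip","rack","canister","canister_mouth","tin","tape"]:
        for r in viewer.search_frame(l,n)[:2]:
            u,v=r["at"][0]*560,r["at"][1]*420
            print(l,round(r["confidence"],2),round(u),round(v),P[int(v),int(u)].round(3))
E
```

```text
pics
{'t': 0.0, 'qpos': array([-1.2692207 ,  0.41187625, -0.01273519,  1.59707053,  0.00559043,
        1.13428081, -0.08218487]), 'joint_velocities': array([-6.72877681e-05,  1.72638144e-03,  9.80610252e-04, -1.67424144e-03,
       -4.50764000e-04, -2.52887837e-04, -2.21349798e-03]), 'tau': array([-2.93083040e-04, -6.00614405e+01,  6.82282504e-01, -2.99401921e+01,
        1.38279688e-02,  1.06423689e-02, -5.71106000e-06]), 'position': array([0.22572072, 0.58227682, 0.23045683]), 'eef_rot': array([-3.13999601e+00,  9.56682578e-05,  2.77187420e+00]), 'force': array([-0.36889893, -0.56649721,  0.40544446]), 'ft_torque': array([ 0.01035619,  0.02194277, -0.03780391]), 'gripper_force': 0.0, 'opening': 0.08555724971636447}
side [ 0.46866312 -0.52816522  0.79426624] 396.5540356078684
brush 0.63 266 175 [0.56  0.07  0.182]
scraper 0.85 244 128 [0.535 0.207 0.205]
brush_guard 0.77 266 176 [0.563 0.089 0.156]
brush_grip 0.79 264 174 [0.556 0.072 0.184]
brush_grip 0.33 273 314 [ 0.522 -0.172  0.015]
rack 0.91 281 185 [0.615 0.187 0.012]
rack 0.29 294 378 [ 0.534 -0.306  0.003]
canister 0.92 293 377 [ 0.532 -0.307  0.006]
canister_mouth 0.73 295 375 [ 0.536 -0.304  0.005]
tin 0.69 297 265 [ 0.602 -0.06   0.006]
tape 0.62 273 314 [ 0.522 -0.171  0.009]
top [ 0.4422026  -0.00339913  1.08935652] 492.43549662903024
brush 0.59 226 220 [0.558 0.085 0.212]
scraper 0.76 152 232 [0.532 0.212 0.248]
brush_guard 0.81 222 220 [0.553 0.09  0.245]
rack 0.85 191 206 [0.589 0.156 0.18 ]
canister 0.72 422 238 [ 0.539 -0.33   0.004]
canister_mouth 0.89 423 241 [ 0.53  -0.333  0.009]
canister_mouth 0.57 151 233 [0.53  0.213 0.245]
tin 0.82 309 216 [ 0.589 -0.079  0.007]
tape 0.88 381 246 [ 0.521 -0.239  0.001]
```

View pics/side0.png

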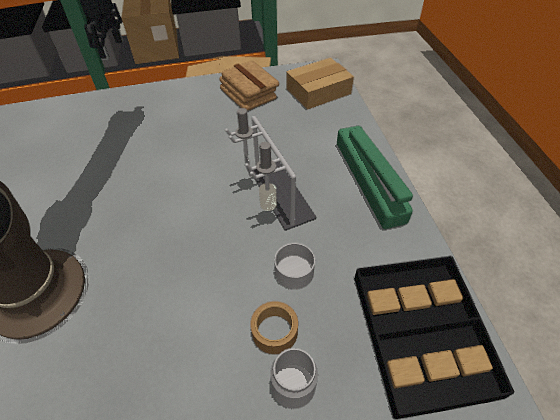

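View pics/top0.png

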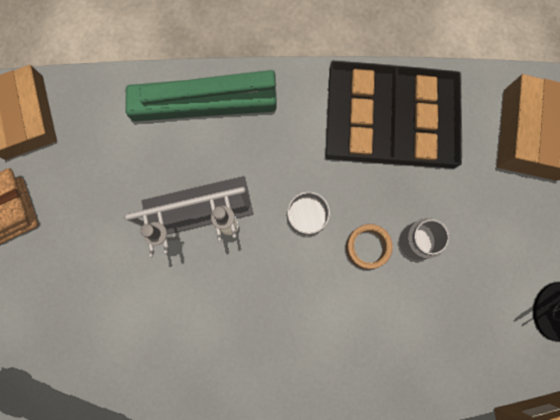

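Run:
```python
from h import *
for n in("side","top"):
    P=cloud(n,np.load(f"{n}0.npy")); a=cv2.imread(f"pics/{n}0raw.png")
    flat=P.reshape(-1,3)
    def sel(lo,hi): 
        m=np.all((flat>lo)&(flat<hi),1); return flat[m]
    print(n)
    for nm,c in(("brush",(.56,.08)),("scr",(.54,.21))):
        h=sel((c[0]-.035,c[1]-.04,.195),(c[0]+.035,c[1]+.04,.27))
        t=h[h[:,2]>np.percentile(h[:,2],95)-.006]
        print(nm,len(h),"ztop",np.percentile(h[:,2],[5,50,95]).round(4),"top mid",((t.max(0)+t.min(0))/2).round(4),t.mean(0).round(4),len(t))
    for nm,c,lo,hi in(("can",(.535,-.315),.095,.125),("tin",(.6,-.06),.045,.065),("tape",(.52,-.18),.04,.056)):
        h=sel((c[0]-.07,c[1]-.07,lo),(c[0]+.07,c[1]+.07,hi))
        A=np.c_[h[:,:2],np.ones(len(h))]; s=np.linalg.lstsq(A,(h[:,:2]**2).sum(1),rcond=None)[0]
        x,y=s[:2]/2; print(nm,len(h),x.round(4),y.round(4),"r",np.sqrt(s[2]+x*x+y*y).round(4),"z",np.median(h[:,2]).round(4))
    b=sel((.5,.02,.172),(.68,.30,.19))
    print("bar/prong pts",len(b))
    np.save(n+"_b.npy",b)
    # crop
    if n=="top": cv2.imwrite("pics/tc.png",cv2.resize(a[170:270,110:260],None,fx=5,fy=5,interpolation=cv2.INTER_CUBIC))
    else: cv2.imwrite("pics/sc.png",cv2.resize(a[95:235,215:325],None,fx=4,fy=4,interpolation=cv2.INTER_CUBIC))
```

```text
side
brush 265 ztop [0.1974 0.2281 0.2464] top mid [0.5634 0.0907 0.2448] [0.563  0.0899 0.2451] 79
scr 226 ztop [0.1986 0.2271 0.2467] top mid [0.5346 0.2175 0.2445] [0.5342 0.2164 0.2452] 66
can 426 0.5294 -0.3233 r 0.0343 z 0.1085
tin 335 0.5897 -0.0775 r 0.0434 z 0.053
tape 889 0.5275 -0.189 r 0.0506 z 0.0484
bar/prong pts 935
top
brush 208 ztop [0.1973 0.2447 0.2476] top mid [0.5642 0.0935 0.245 ] [0.5641 0.0936 0.2456] 139
scr 239 ztop [0.2021 0.2444 0.2476] top mid [0.5367 0.2208 0.2455] [0.5364 0.2204 0.2458] 148
can 302 0.5306 -0.3192 r 0.0344 z 0.108
tin 236 0.5898 -0.0745 r 0.0432 z 0.0546
tape 747 0.524 -0.1958 r 0.0452 z 0.0487
bar/prong pts 1580
```

View pics/tc.png

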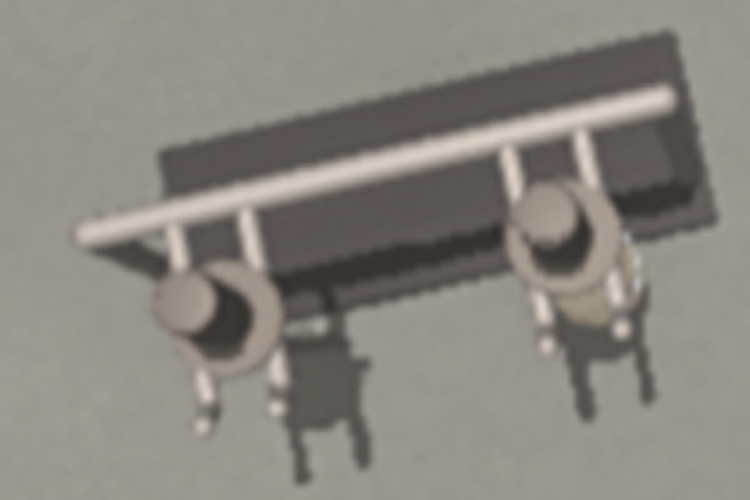

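View pics/sc.png

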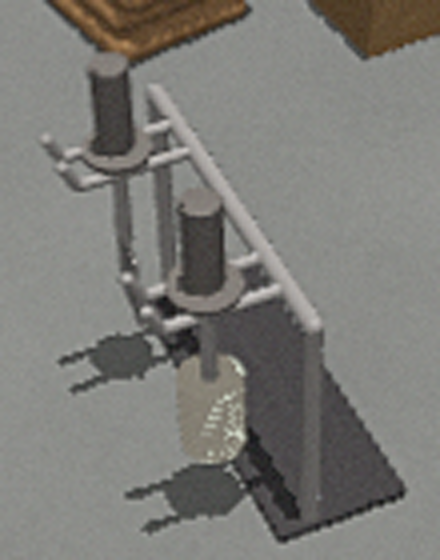

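Run:
```python
from h import *
c=lambda u,v:(110+u/5,170+v/5)
s=lambda u,v:(215+u/4,95+v/4)
A=atz("top",c(85,235),.182);B=atz("top",c(665,97),.182)
d=A-B; print("bar",A,B,"yaw rack", np.arctan2(-d[0],d[1]))
for u,v,z in((546,343,.196),(620,327,.196),(510,150,.18),(583,140,.18),(541,298,.18),(614,285,.18)): print("prong",atz("top",c(u,v),z).round(4))
print("handle top",atz("top",c(547,212),.245),atz("side",s(202,200),.245))
print("guard top",atz("top",c(562,235),.185),atz("side",s(206,285),.185))
print("scr top",atz("top",c(187,304),.245), "guard",atz("top",c(222,318),.185))
print("tips side",atz("side",s(148,314),.196),atz("side",s(127,280),.196))
print("root side",atz("side",s(280,290),.18),atz("side",s(250,258),.18),"bar",atz("side",s(155,90),.182),atz("side",s(313,322),.182))
# subpixel color circle canister etc
for n,uv in(("top",(428.5,239)),("side",(294.5,366))): print("can",atz(n,uv,.11))
k=K("top");print(k[1],K("side")[1])
```

```text
bar [0.56780262 0.27573111 0.182     ] [0.61735953 0.05576724 0.182     ] yaw rack 0.22159586647161789
prong [0.524  0.0987 0.196 ]
prong [0.5295 0.0716 0.196 ]
prong [0.5983 0.1143 0.18  ]
prong [0.6017 0.0868 0.18  ]
prong [0.5423 0.1024 0.18  ]
prong [0.5468 0.0751 0.18  ]
handle top [0.56514242 0.09282653 0.245     ] [0.56591393 0.09154178 0.245     ]
guard top [0.56517669 0.09404296 0.185     ] [0.56553809 0.09030491 0.185     ]
scr top [0.53434559 0.21912068 0.245     ] guard [0.53551197 0.22149808 0.185     ]
tips side [0.52972872 0.0645223  0.196     ] [0.52297614 0.09239744 0.196     ]
root side [0.60525884 0.08252249 0.18      ] [0.59446075 0.11106703 0.18      ] bar [0.56791875 0.26970705 0.182     ] [0.61676511 0.05277003 0.182     ]
can [ 0.52536556 -0.3137738   0.11      ]
can [ 0.53164364 -0.31888006  0.11      ]
[-0.15202992  0.          0.          0.          0.        ] [-0.06631951  0.          0.          0.          0.        ]
```

```bash
cat > go.py <<'E'
import sys; from h import *
from scipy.spatial.transform import Rotation as Ro
o=ctrl.get_obs(); T=np.array([float(v) for v in sys.argv[1:4]]); R=Ro.from_euler("xyz",o["eef_rot"])
want=Ro.from_euler("xyz",[np.pi,0,float(sys.argv[4]) if len(sys.argv)>4 else 3.363])
print("t",round(o["t"],2),"pos",o["position"].round(4),"shift",R.inv().apply(T-o["position"]).round(4),"turn",(R.inv()*want).as_rotvec().round(4),"F",o["force"].round(1),"q",o["qpos"].round(2),"op",round(o["opening"],4),round(o["gripper_force"],1))
E
python3 -m inch '[[[0,0,-0.06,0,0,-0.18],[0,0,-0.12,0,0,-0.36],[0,0,-0.12,0,0,-0.54],[0,0,-0.12,0,0,-0.59],[0,0,-0.12,0,0,-0.59]]]' -1 60
python3 go.py 0.565 0.0925 0.35
```

```text
t: 1.62
position: [0.226, 0.5827, 0.3514]
eef_rot: [3.142, 0.0, -2.922]
force: [0.4, 0.6, 0.2]
opening: 0.0858
gripper_force: 0.0
t 1.62 pos [0.226  0.5827 0.3514] shift [-0.2241 -0.5522  0.0013] turn [ 0.0001  0.     -0.0019] F [0.4 0.6 0.2] q [-1.2   0.35 -0.11  1.41  0.04  1.39  0.48] op 0.0858 0.0
```

```bash
python3 -m inch '[[[-0.022,-0.054,0,0,0,0],[-0.044,-0.108,0,0,0,0],[-0.066,-0.162,0,0,0,0],[-0.088,-0.216,0,0,0,0],[-0.11,-0.27,0,0,0,0]]]' >/dev/null
python3 -m inch '[[[-0.022,-0.054,0,0,0,0],[-0.044,-0.108,0,0,0,0],[-0.066,-0.162,0,0,0,0],[-0.088,-0.216,0,0,0,0],[-0.11,-0.27,0,0,0,0]]]' >/dev/null
python3 go.py 0.565 0.0925 0.35
```

```text
t 2.88 pos [0.5593 0.1023 0.3514] shift [-0.0034 -0.0108  0.0014] turn [ 0.0002  0.0004 -0.0024] F [1.1 1.  0.5] q [-0.46  0.23  0.24  1.57 -0.06  1.34  1.58] op 0.0854 0.0
```

```bash
python3 -m inch '[[[-0.003,-0.011,0.03,0,0,-0.002],[-0.003,-0.011,0.06,0,0,-0.002],[-0.003,-0.011,0.07,0,0,-0.002],[-0.003,-0.011,0.07,0,0,-0.002],[-0.003,-0.011,0.07,0,0,-0.002]]]' >/dev/null
python3 go.py 0.565 0.0925 0.20
python3 - <<'E'
from h import *
a,d=viewer.grab_frame("side"); cv2.imwrite("pics/s1.png",cv2.resize(a[70:235,190:340],None,fx=4,fy=4,interpolation=cv2.INTER_CUBIC)[:600])
P=cloud("side",d).reshape(-1,3)
h=P[np.all((P>(.53,.05,.19))&(P<(.6,.14,.249)),1)]
print(len(h),h.mean(0))
E
```

```text
t 3.5 pos [0.5644 0.0942 0.2826] shift [-0.     -0.0018  0.0826] turn [0.0002 0.0019 0.001 ] F [-0.6  0.4  0.6] q [-0.44  0.28  0.24  1.67 -0.07  1.2   1.61] op 0.0852 0.0
284 [0.56202322 0.08512343 0.22383971]
```

View pics/s1.png

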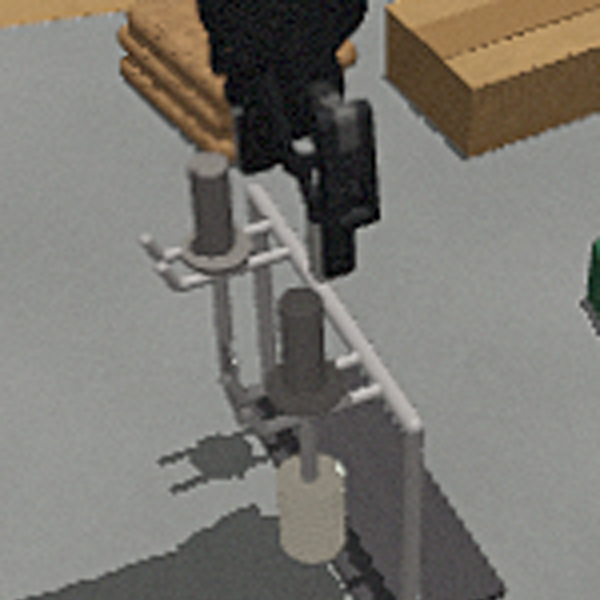

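Run:
```python
from h import *
p=np.array(ctrl.get_obs()["position"]); y=np.array([-.22,.975,0])
for X in (p-y*.05+[0,0,.013],p+y*.05+[0,0,.013],[.565,.0925,.245]): print((proj("side",X)[0]-[190,70])*4)
```

```text
[335.72648423 279.30464668]
[255.52471827 163.94414135]
[299.92182004 299.06140749]
```

```bash
python3 -m inch '[[[0,-0.002,0.03,0,0,0],[0,-0.002,0.055,0,0,0],[0,-0.002,0.075,0,0,0],[0,-0.002,0.083,0,0,0],[0,-0.002,0.083,0,0,0]]]'
python3 -m inch '[[[0,0,0,0,0,0],[0,0,0,0,0,0],[0,0,0,0,0,0],[0,0,0,0,0,0],[0,0,0,0,0,0]]]' 1 60
python3 go.py 0.565 0.0925 0.20
```

```text
t: 4.18
position: [0.5645, 0.092, 0.1987]
eef_rot: [3.142, 0.0, -2.919]
force: [-0.1, -0.4, -0.2]
opening: 0.0857
gripper_force: 0.0
t: 4.8
position: [0.5645, 0.0919, 0.1987]
eef_rot: [3.141, 0.001, -2.919]
force: [0.0, -0.4, 3.4]
opening: 0.0227
gripper_force: 58.5
t 4.8 pos [0.5645 0.0919 0.1987] shift [-0.0006  0.0005 -0.0013] turn [0.0001 0.0007 0.0008] F [ 0.  -0.4  3.4] q [-0.42  0.35  0.23  1.78 -0.09  1.02  1.63] op 0.0227 58.5
```

```bash
python3 -m inch '[[[0,0,-0.015,0,0,0],[0,0,-0.03,0,0,0],[0,0,-0.03,0,0,0],[0.01,0,-0.03,0,0,0],[0.03,0,-0.03,0,0,0]]]'
python3 -m inch '[[[0.03,0,0,0,0,0],[0.06,0,0,0,0,0],[0.065,0,-0.03,0,0,0],[0.065,0,-0.07,0,0,0],[0.065,0,-0.07,0,0,0]]]'
python3 go.py 0.530 -0.3215 0.30
python3 - <<'E'
from h import *
a,d=viewer.grab_frame("side"); cv2.imwrite("pics/s2.png",a)
E
```

```text
t: 5.42
position: [0.5341, 0.085, 0.2275]
eef_rot: [-3.141, -0.001, -2.919]
force: [0.0, 0.2, -0.2]
opening: 0.0229
gripper_force: 58.7
t: 6.05
position: [0.4723, 0.0709, 0.3007]
eef_rot: [3.141, 0.005, -2.919]
force: [-0.6, -0.5, -1.5]
opening: 0.0227
gripper_force: 58.8
t 6.05 pos [0.4723 0.0709 0.3007] shift [ 3.020e-02 -3.955e-01  3.000e-04] turn [0.0006 0.0047 0.0007] F [-0.6 -0.5 -1.5] q [-0.46  0.09  0.23  1.86 -0.02  1.19  1.57] op 0.0227 58.8
```

View pics/s2.png

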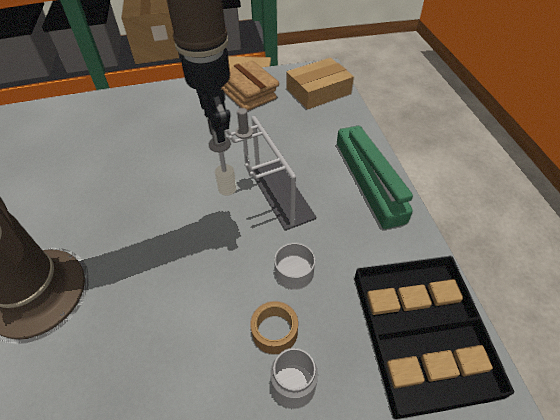

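```bash
python3 -m inch '[[[0.004,-0.04,0,0,0,0],[0.008,-0.08,0,0,0,0],[0.012,-0.12,0,0,0,0],[0.016,-0.16,0,0,0,0],[0.02,-0.2,0,0,0,0]]]' >/dev/null
python3 -m inch '[[[0.002,-0.04,0,0,0,0],[0.004,-0.08,0,0,0,0],[0.006,-0.12,0,0,0,0],[0.008,-0.16,0,0,0,0],[0.01,-0.195,0,0,0,0]]]' >/dev/null
python3 -m inch '[[[0,0,0,0,0,0],[0,0,0,0,0,0],[0,0,0,0,0,0]]]' >/dev/null
python3 go.py 0.530 -0.3215 0.30
python3 - <<'E'
from h import *
b,_=viewer.grab_frame("side"); t,d=viewer.grab_frame("top")
cv2.imwrite("pics/c3.png",np.hstack([cv2.resize(b[220:420,200:400],None,fx=2,fy=2),cv2.resize(t[150:350,340:540],None,fx=2,fy=2)]))
P=cloud("side",_).reshape(-1,3)
p=ctrl.get_obs()["position"]
m=np.linalg.norm(P[:,:2]-p[:2],axis=1)<.03
for lo,hi in((.155,.175),(.175,.205),(.225,.265)):
    h=P[m&(P[:,2]>lo)&(P[:,2]<hi)]; print(lo,len(h),h.mean(0).round(4),h.min(0).round(4),h.max(0).round(4))
h=P[m&(P[:,2]>.125)];print("low",h[:,2].min())
E
```

```text
t 7.72 pos [ 0.5295 -0.3195  0.2978] shift [-0.     -0.0021 -0.0022] turn [ 0.0013 -0.0003  0.0025] F [-0.  -0.4 -0.5] q [ 0.1   0.38  0.51  1.55 -0.19  1.27  2.43] op 0.0228 59.0
0.155 102 [ 0.5256 -0.334   0.1649] [ 0.51   -0.3391  0.1551] [ 0.547  -0.319   0.1748]
0.175 151 [ 0.5255 -0.3339  0.1901] [ 0.5098 -0.339   0.1751] [ 0.5483 -0.3205  0.2049]
0.225 13 [ 0.5282 -0.3237  0.2296] [ 0.5251 -0.3251  0.2252] [ 0.5316 -0.321   0.2341]
low 0.15149800777944697
```

View pics/c3.png

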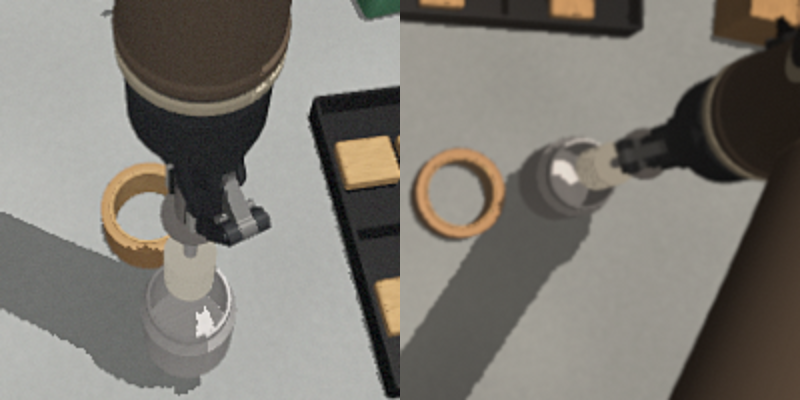

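```bash
python3 -m inch '[[[0,-0.002,0.025,0,0,0],[0,-0.002,0.05,0,0,0],[0,-0.002,0.075,0,0,0],[0,-0.002,0.1,0,0,0],[0,-0.002,0.125,0,0,0]]]'
python3 -m inch '[[[0,0,0.005,0,0,0],[0,0,0.01,0,0,0],[0,0,0.014,0,0,0],[0,0,0.017,0,0,0]]]'
python3 go.py 0.530 -0.3215 0.1525
```

```text
t: 8.45
position: [0.5302, -0.3222, 0.1728]
eef_rot: [-3.142, 0.001, -2.918]
force: [0.8, 0.1, -2.0]
opening: 0.0227
gripper_force: 59.1
t: 8.95
position: [0.5302, -0.3231, 0.1567]
eef_rot: [-3.141, 0.001, -2.919]
force: [0.1, -0.9, -0.1]
opening: 0.023
gripper_force: 59.1
t 8.95 pos [ 0.5302 -0.3231  0.1567] shift [-0.0002  0.0016  0.0042] turn [-0.0005  0.0009  0.0008] F [ 0.1 -0.9 -0.1] q [ 0.14  0.5   0.46  1.71 -0.26  0.99  2.49] op 0.023 59.1
```

```bash
python3 -m inch '[[[0,0.001,0.001,0,0,0],[0,0.001,0.002,0,0,0],[0,0.001,0.003,0,0,0],[0,0.001,0.003,0,0,0]]]'
python3 -m inch '[[[0,0,0.001,0,0,0],[0,0,0.002,0,0,0],[0,0,0.002,0,0,0]]]'
```

```text
t: 9.45
position: [0.5299, -0.3221, 0.1538]
eef_rot: [-3.141, 0.001, -2.919]
force: [-0.9, 0.9, 4.0]
opening: 0.023
gripper_force: 59.6
t: 9.82
position: [0.5306, -0.3224, 0.1538]
eef_rot: [-3.141, 0.003, -2.919]
force: [-2.5, 2.4, 17.8]
opening: 0.0224
gripper_force: 61.3
```

```bash
python3 -m inch '[[[0,0,-0.02,0,0,0],[0,0,-0.045,0,0,0],[0,0,-0.07,0,0,0],[0,0,-0.095,0,0,0],[0,0,-0.105,0,0,0]]]'
python3 -m inch '[[[0,0,0,0,0,0],[0,0,0,0,0,0]]]'
python3 go.py 0.530 -0.3215 0.2568
python3 - <<'E'
from h import *
b,_=viewer.grab_frame("side"); cv2.imwrite("pics/c4.png",cv2.resize(b[240:420,200:400],None,fx=3,fy=3))
E
```

```text
t: 10.45
position: [0.53, -0.3224, 0.2575]
eef_rot: [-3.14, 0.001, -2.919]
force: [0.1, 0.9, -0.9]
opening: 0.0226
gripper_force: 59.2
t: 10.7
position: [0.5293, -0.3216, 0.2551]
eef_rot: [3.141, -0.001, -2.919]
force: [-0.4, 0.6, -1.4]
opening: 0.0228
gripper_force: 59.2
t 10.7 pos [ 0.5293 -0.3216  0.2551] shift [-0.0008 -0.     -0.0017] turn [ 0.0011 -0.0013  0.0009] F [-0.4  0.6 -1.4] q [ 0.11  0.41  0.5   1.61 -0.21  1.18  2.44] op 0.0228 59.2
```

View pics/c4.png

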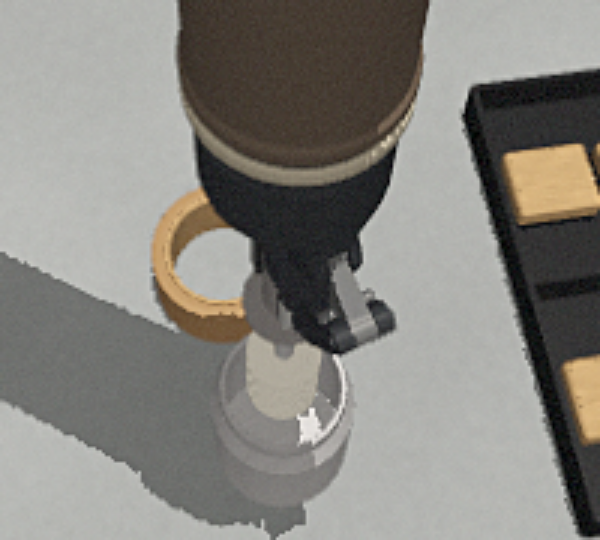

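The picture shows the head's lower end (about 282,410 in the crop) in the plane of the canister's mouth, and the canister is upright. Second push next.

```bash
python3 -m inch '[[[0,0,0.025,0,0,0],[0,0,0.05,0,0,0],[0,0,0.075,0,0,0],[0,0,0.095,0,0,0],[0,0,0.098,0,0,0]]]' 
python3 -m inch '[[[0,0,0.002,0,0,0],[0,0,0.004,0,0,0],[0,0,0.0055,0,0,0],[0,0,0.0065,0,0,0],[0,0,0.0065,0,0,0]]]'
```

```text
t: 11.38
position: [0.5286, -0.3213, 0.1561]
eef_rot: [3.139, -0.003, -2.919]
force: [0.0, 0.3, 0.2]
opening: 0.0228
gripper_force: 59.1
t: 12.0
position: [0.5305, -0.3223, 0.1538]
eef_rot: [-3.141, 0.003, -2.919]
force: [-2.2, 1.7, 9.6]
opening: 0.0226
gripper_force: 60.4
```

```bash
python3 -m inch '[[[0,0,-0.03,0,0,0],[0,0,-0.06,0,0,0],[0,0,-0.09,0,0,0],[0,0,-0.12,0,0,0],[0,0,-0.15,0,0,0]]]' >/dev/null
python3 -m inch '[[[0,0,0,0,0,0],[-0.002,0.04,0,0,0,0],[-0.004,0.08,0,0,0,0],[-0.006,0.12,0,0,0,0],[-0.008,0.16,0,0,0,0]]]' >/dev/null
python3 -m inch '[[[-0.004,0.05,0,0,0,0],[-0.008,0.1,0,0,0,0],[-0.012,0.15,0,0,0,0],[-0.017,0.2,0,0,0,0],[-0.022,0.235,0,0,0,0]]]' >/dev/null
python3 -m inch '[[[0,0,0,0,0,0],[0,0,0,0,0,0]]]' >/dev/null
python3 go.py 0.4723 0.0709 0.231
python3 - <<'E'
from h import *
t,d=viewer.grab_frame("top"); P=cloud("top",d).reshape(-1,3)
for nm,c,lo,hi in(("can",(.535,-.315),.095,.125),("tin",(.6,-.06),.045,.065),("tape",(.52,-.18),.04,.056)):
    m=np.all((P>(c[0]-.07,c[1]-.07,lo))&(P<(c[0]+.07,c[1]+.07,hi)),1); h=P[m]
    A=np.c_[h[:,:2],np.ones(len(h))]; s=np.linalg.lstsq(A,(h[:,:2]**2).sum(1),rcond=None)[0]; print(nm,len(h),(s[:2]/2).round(4))
b,d=viewer.grab_frame("side"); cv2.imwrite("pics/s5.png",cv2.resize(b[80:240,180:340],None,fx=3.5,fy=3.5))
P=cloud("side",d).reshape(-1,3); p=ctrl.get_obs()["position"]
m=np.linalg.norm(P[:,:2]-p[:2],axis=1)<.03
for lo,hi in((.155,.175),(.175,.2)):
    h=P[m&(P[:,2]>lo)&(P[:,2]<hi)]; print(lo,len(h),h.min(0).round(4),h.max(0).round(4))
E
```

```text
t 14.12 pos [0.4716 0.0692 0.3012] shift [-0.0011  0.0016  0.0702] turn [-0.0005 -0.0008  0.0005] F [-0.1  0.   0.4] q [-0.49  0.09  0.26  1.86 -0.02  1.2   1.57] op 0.0225 59.2
can 303 [ 0.5305 -0.3193]
tin 233 [ 0.5898 -0.0746]
tape 748 [ 0.5224 -0.1984]
0.155 116 [0.451  0.0463 0.1551] [0.491  0.068  0.1744]
0.175 162 [0.4509 0.0473 0.1751] [0.4906 0.0688 0.1999]
```

View pics/s5.png

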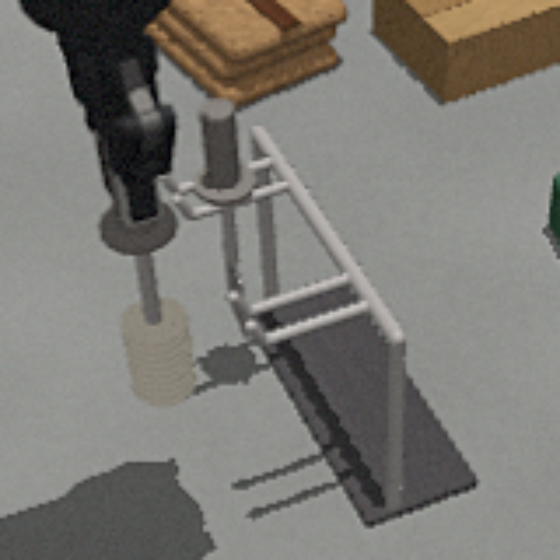

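Run:
```python
from h import *
ex=np.array([np.cos(.2216),np.sin(.2216)]); ey=np.array([-ex[1],ex[0]]); p0=np.array([.5645,.0919])
for n in("top","side"):
    a,d=viewer.grab_frame(n); P=cloud(n,d).reshape(-1,3); P=P[(P[:,2]>.168)&(P[:,2]<.186)]
    q=(P[:,:2]-p0)@np.c_[ex,ey]; m=(abs(q[:,0])<.022)&(abs(q[:,1])<.03); q=q[m]
    print(n,len(q)); print(np.histogram(q[:,1],bins=np.arange(-.03,.0301,.003)))
    for s in(-1,1):
        w=q[q[:,1]*s>0]; print(s,w[:,1].mean().round(4),np.median(w[:,1]).round(4),"slope",np.polyfit(w[:,0],w[:,1],1).round(4), "z")
```

```text
top 0
(array([0, 0, 0, 0, 0, 0, 0, 0, 0, 0, 0, 0, 0, 0, 0, 0, 0, 0, 0, 0]), array([-3.0000000e-02, -2.7000000e-02, -2.4000000e-02, -2.1000000e-02,
       -1.8000000e-02, -1.5000000e-02, -1.2000000e-02, -9.0000000e-03,
       -6.0000000e-03, -3.0000000e-03, -6.9388939e-18,  3.0000000e-03,
        6.0000000e-03,  9.0000000e-03,  1.2000000e-02,  1.5000000e-02,
        1.8000000e-02,  2.1000000e-02,  2.4000000e-02,  2.7000000e-02,
        3.0000000e-02]))<stdin>:8: RuntimeWarning: Mean of empty slice.
  ret = ret.dtype.type(ret / rcount)
  return _methods._mean(a, axis=axis, dtype=dtype,
Traceback (most recent call last):
TypeError: expected non-empty vector for x
```

Run:
```python
from h import *
ex=np.array([np.cos(.2216),np.sin(.2216)]); ey=np.array([-ex[1],ex[0]]); p0=np.array([.5645,.0919])
for n in("side",):
    a,d=viewer.grab_frame(n); P=cloud(n,d).reshape(-1,3); P=P[(P[:,2]>.168)&(P[:,2]<.186)]
    q=(P[:,:2]-p0)@np.c_[ex,ey]; m=(abs(q[:,0])<.022)&(abs(q[:,1])<.03); q=q[m]
    print(n,len(q)); print(np.histogram(q[:,1],bins=np.arange(-.03,.0301,.003))[0])
    for s in(-1,1):
        w=q[q[:,1]*s>0]; print(s,w[:,1].mean().round(4),np.median(w[:,1]).round(4),"slope",np.polyfit(w[:,0],w[:,1],1).round(4))
print((proj("top",[.5645,.0919,.18])))
```

```text
side 144
[ 0  0  0  5 40 22  8  0  0  0  0  0  0 28 32  8  1  0  0  0]
-1 -0.0153 -0.0157 slope [ 0.012  -0.0153]
1 0.0128 0.0127 slope [-0.0096  0.0128]
[[223.82974134 217.70275043]]
```

```bash
python3 -m inch '[[[0,0.002,0.03,0,0,0],[0,0.002,0.06,0,0,0],[0,0.002,0.07,0,0,0],[0,0.002,0.07,0,0,0],[0,0.002,0.07,0,0,0]]]' >/dev/null
python3 go.py 0.5606 0.091 0.229
python3 -m inch '[[[-0.02,0,0,0,0,0],[-0.04,0,0,0,0,0],[-0.06,0,0,0,0,0],[-0.075,0,0,0,0,0],[-0.09,0,0,0,0,0]]]'
python3 -m inch '[[[0,0,0,0,0,0],[0,0,0,0,0,0]]]'
python3 go.py 0.5606 0.091 0.1987
```

```text
t 14.95 pos [0.4722 0.0718 0.2329] shift [-0.0905 -0.0007  0.004 ] turn [0.0001 0.0017 0.0004] F [ 0.7 -0.3 -1.1] q [-0.48  0.15  0.26  1.95 -0.05  1.04  1.59] op 0.0228 59.2
t: 15.58
position: [0.5601, 0.0919, 0.2323]
eef_rot: [3.141, 0.001, -2.919]
force: [0.1, -0.3, -0.7]
opening: 0.0229
gripper_force: 59.2
t: 15.82
position: [0.5587, 0.0915, 0.2317]
eef_rot: [-3.142, -0.001, -2.92]
force: [0.1, -0.1, -1.9]
opening: 0.0227
gripper_force: 59.2
t 15.82 pos [0.5587 0.0915 0.2317] shift [-0.0017 -0.0009  0.033 ] turn [-0.     -0.0007  0.0007] F [ 0.1 -0.1 -1.9] q [-0.46  0.31  0.27  1.76 -0.09  1.09  1.63] op 0.0227 59.2
```

```bash
python3 -m inch '[[[-0.002,-0.001,0.01,0,0,0],[-0.002,-0.001,0.02,0,0,0],[-0.002,-0.001,0.027,0,0,0],[-0.002,-0.001,0.031,0,0,0],[-0.002,-0.001,0.032,0,0,0]]]'
python3 -m inch '[[[0,0,0,0,0,0],[0,0,0,0,0,0]]]'
python3 - <<'E'
from h import *
b,_=viewer.grab_frame("side"); cv2.imwrite("pics/s6.png",cv2.resize(b[100:240,200:340],None,fx=4,fy=4,interpolation=cv2.INTER_CUBIC))
E
```

```text
t: 16.45
position: [0.5613, 0.0911, 0.1995]
eef_rot: [-3.142, -0.0, -2.919]
force: [0.1, -0.2, -1.2]
opening: 0.0227
gripper_force: 59.2
t: 16.7
position: [0.5616, 0.0912, 0.2001]
eef_rot: [3.142, 0.001, -2.919]
force: [0.2, 0.4, -0.3]
opening: 0.0228
gripper_force: 59.2
```

View pics/s6.png

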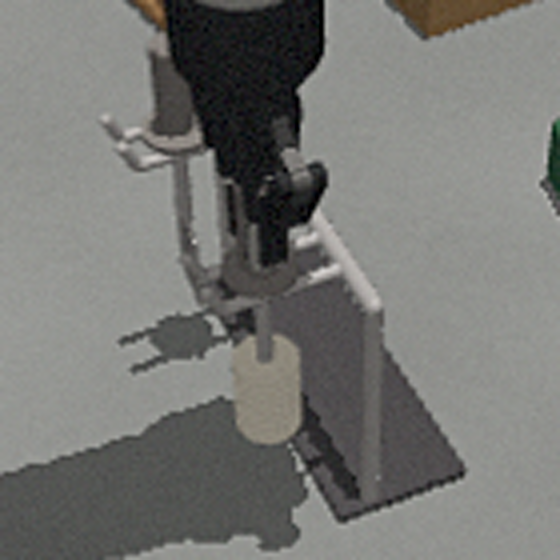

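```bash
python3 -m inch '[[[0,0,0.001,0,0,0],[0,0,0.002,0,0,0],[0,0,0.002,0,0,0]]]'
python3 -m inch '[[[0,0,0,0,0,0],[0,0,0,0,0,0],[0,0,0,0,0,0],[0,0,0,0,0,0],[0,0,0,0,0,0]]]' 0.1
python3 -m inch '[[[0,0,0,0,0,0],[0,0,-0.01,0,0,0],[0,0,-0.03,0,0,0],[0,0,-0.06,0,0,0],[0,0,-0.09,0,0,0]]]'
python3 -m inch '[[[0,0,-0.05,0,0,0],[0.05,0,-0.05,0,0,0],[0.1,0,-0.05,0,0,0],[0.15,0,-0.05,0,0,0],[0.15,0,-0.05,0,0,0]]]' -1
python3 - <<'E'
from h import *
b,d=viewer.grab_frame("side"); cv2.imwrite("pics/s7.png",b)
for n in("side","top"):
    if n=="top": b,d=viewer.grab_frame(n)
    P=cloud(n,d).reshape(-1,3)
    h=P[np.all((P>(.53,.05,.195))&(P<(.6,.14,.27)),1)]
    if len(h):
        t=h[h[:,2]>.24]; print(n,"top",t.mean(0).round(4),len(t),"mid-low",h[(h[:,2]<.225)].mean(0).round(4))
    for nm,c,lo,hi in(("can",(.53,-.32),.095,.125),("tin",(.59,-.076),.045,.065),("tape",(.525,-.193),.04,.056),("scr",(.535,.218),.24,.25)):
        w=.055 if nm!="scr" else .03
        g=P[np.all((P>(c[0]-w,c[1]-w,lo))&(P<(c[0]+w,c[1]+w,hi)),1)]
        P0=cloud(n,np.load(n+"0.npy")).reshape(-1,3); g0=P0[np.all((P0>(c[0]-w,c[1]-w,lo))&(P0<(c[0]+w,c[1]+w,hi)),1)]
        print(n,nm,len(g0),len(g),(np.median(g,0)-np.median(g0,0)).round(4) if len(g) else "")
E
```

```text
t: 17.12
position: [0.5616, 0.0912, 0.1987]
eef_rot: [3.141, 0.001, -2.919]
force: [-1.6, -0.2, 5.8]
opening: 0.0226
gripper_force: 60.2
t: 17.75
position: [0.5614, 0.0911, 0.1977]
eef_rot: [-3.142, -0.0, -2.919]
force: [-0.4, 0.6, 0.1]
opening: 0.0382
gripper_force: 0.0
t: 18.38
position: [0.5614, 0.0911, 0.2894]
eef_rot: [3.142, 0.0, -2.919]
force: [-0.0, 1.2, 0.7]
opening: 0.0386
gripper_force: 0.0
t: 19.0
position: [0.4127, 0.0572, 0.3391]
eef_rot: [3.14, 0.002, -2.92]
force: [0.6, -0.7, 0.7]
opening: 0.0858
gripper_force: 0.0
side top [0.5606 0.0882 0.2447] 85 mid-low [0.5597 0.0817 0.2099]
side can 426 421 [ 0.0001 -0.0005  0.0001]
side tin 335 325 [0.     0.0003 0.0002]
side tape 796 795 [-0.0006  0.0005  0.    ]
side scr 69 67 [-0.0001 -0.0005  0.    ]
top top [0.5614 0.0923 0.2457] 144 mid-low [0.5519 0.0858 0.2094]
top can 302 303 [-0.0003  0.001  -0.0005]
top tin 236 233 [-0.0008  0.0024  0.0004]
top tape 713 712 [-0.0006  0.0009 -0.0002]
top scr 153 149 [-0.     -0.0002  0.0003]
```

View pics/s7.png

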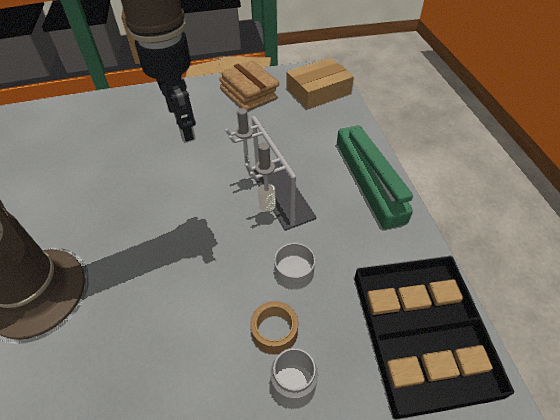

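The picture shows the brush hanging on its hook at (265,170). The gripper is clear at (188,130), and the canister, tin, tape and scraper are where they were.

```bash
python3 -c "
from station import job
print(job.hand_in())"
```

```text
the job is handed in; nothing more can be done
None
```

The brush went to the canister's bottom twice, with a draw up to the mouth in between. It now hangs by its guard on its own hook; nothing else shows any sign of having moved, and the job was handed in at about 19 s of the 67 s allowed.

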